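# Open the push-and-turn cleaner bottle on the wardrobe ledge

### The job

Open the white shoe-cleaner bottle with the red safety cap: grip the cap, press it down against its spring, keep it pressed while you twist it anticlockwise (seen from above) about a quarter turn until it is free, then lift it off, without forcing the lock. Finish still gripping the cap, holding it still and level, straight above the bottle and 5 to 10 cm clear of its mouth; do not put it down or let go. The bottle stays standing in its wooden holder, and the green polish bottle, tin, tray, stool and brush stay where they are.

Things in the scene. Friction and masses are not known exactly. Their poses are not given: they have to be found in the camera images.
- cap: Red push-and-turn cap, two white arrows on top, 47 mm across (16 flats: one faces its +x axis, then every 22.5 degrees), 30 mm high, 30 g. Origin: centre of its open lower rim, z up; x axis through its two inner lugs. Starts locked on the bottle, 120 mm above the bottle's origin, x axes alike: lifts at most 1 mm, turns at most about 10 degrees, clockwise blocked.
- cap_top (a point): Centre of the cap's top face, 30 mm above its origin. Unlocking: held 7 to 10 mm down, the cap turns anticlockwise seen from above; turned 70 to 115 degrees from its start it is free (aim at 90; a stop blocks it near 135). It then rises with the spring to its starting height and lifts straight off.
- bottle: White square shoe-cleaner bottle with blue panels, 60 x 60 mm, 400 g, shoulder 105 mm high, loose in the holder's square pocket (1 mm clearance each side, so it cannot turn). Origin: centre of its underside, z up. Neck under the cap 36 mm across; its grey sprung plug, the top of the open mouth, ends 146 mm above the origin.
- plug (a joint): Sprung grey plug in the bottle's mouth, under the cap: how far the cap pushes it down, in m. 0 at rest (cap locked or off). Pushing needs about 4 N to begin and 8 N at 8 mm; hard stop at about 0.011.
- holder: Brown wooden holder screwed to the ledge under the white bottle: base 100 x 100 x 8 mm, pocket walls 78 x 78 mm outside, rim 45 mm high. Origin: centre of its underside; the bottle stands on the pocket floor at z = 8 mm. It and the polish bottle's holder change places between starts.
- polish: Green round polish bottle, 58 mm across, 135 mm high, white cap, standing in a second, equal holder. Origin: centre of its underside. To be left alone.
- tin: Empty orange plastic lace tip tin, round, open, 72 mm across, 35 mm high. Origin: centre of its underside. To be left alone.
- tray: Stainless steel tray with two cork heel inserts, 150 x 220 x 24 mm. Origin: centre of its underside. To be left alone.
- stool: Dark brown miniature shoe shine stool, 120 x 170 mm, 110 mm high. Origin: centre of its underside. To be left alone.
- brush: Shoe brush with wooden back and black bristles, 150 x 52 x 44 mm, bristles down. Origin: centre of its underside. To be left alone.
Mind the look-alikes: they are no part of the job. Of the things that look like the cap, the smaller one is meant. What is shaped like the bottle but pink is not meant.

How it is judged:
On the way, in this order (a step that is already met when the one before it is completed fails the run):
1. the cap is pressed down (plug pushed in more than 4 mm) before it is turned (value of joint plug above 0.004 m and angle between the x axis of cap and the x axis of bottle, either way round below 0.5 rad), for 0.05 s.
2. the cap is turned more than 40 degrees while still on the neck (angle between the x axis of cap and the x axis of bottle, either way round above 0.7 rad and z of cap in the frame of bottle below 0.125 m), for 0.05 s.
At the end, for the whole second after the job is handed in: Cap gripped and still, rim 30 to 150 mm above the mouth, within 30 mm of straight above, tilted under 17 degrees, clear of the bottle; bottle upright on its holder's floor; polish bottle, tin, tray, stool and brush within 30 mm of their starts (z of cap in the frame of bottle between 0.176 and 0.296 m and horizontal distance between cap and bottle below 0.03 m and angle between cap's own z axis and vertical below 0.3 rad and linear speed of each of cap, bottle below 0.03 m/s and contact force between the fingers and cap above 1 N and contact force between cap and bottle below 0.1 N and height (world z) of bottle below 0.014 m and angle between bottle's own z axis and vertical below 0.1 rad and horizontal distance between bottle and holder below 0.01 m and distance of each of polish, tin, tray, stool, brush from where it was at the start of the episode below 0.03 m); the arm keeps its last pose, push and grip.
It fails at once if the lock is forced, as by twisting or pulling hard while it is locked (over 150 N between cap and bottle) (contact force between cap and bottle above 150 N).
It fails at once if the bottle is pulled out of its holder (height (world z) of bottle above 0.035 m).
It fails at once if a bystander is knocked away (moved more than 30 mm) (distance of any of polish, tin, tray, stool, brush from where it was at the start of the episode above 0.03 m).
It also fails if it takes over 32 s, if anything falls off the work surface, if the arm or the gripper's body presses on something with over 40 N, if the wrist force passes 120 N, or if a joint passes its speed limit or range.

### The arm

A 7-joint arm with a two-finger parallel gripper is mounted at the origin on the work surface. World frame = base frame: x ahead of the robot, y to its left, z up, the work surface at z = 0. Lengths are in m, angles in rad, forces in N, time in s.
With the tool pointing down it reaches from about 0.35 to 0.9 m from the base axis. Payload 8.1 kg.
Tool frame: the origin (TCP) lies midway between the tips of the shut fingers; the grasp point (between the pads) lies 19 mm behind it; z points along the fingers, x is the direction in which the jaws open and shut, and the axes are right-handed (so a half turn about z gives the same grasp; the last joint's range is limited). The gripper opens to 92 mm and grips with 3 to 60 N. Pads are 19 mm wide; open, the fingers measure 130 mm over their backs; the gripper's body (75 mm by 190 mm) begins 47 mm behind the grasp point.
Start: joints at [1.049, 0.434, 0.025, 1.573, -0.012, 1.134, -0.075], TCP at [0.254, -0.571, 0.227] pointing down, gripper open.
Joint ranges: [-2.62, 2.62], [-0.44, 2.09], [-1.27, 1.32], [0.08, 2.57], [-1.32, 4.46], [0.12, 2], [-2.74, 2.74]. Speed limits (rad/s): [2.22, 2.22, 3.01, 3.01, 3.14, 3.14, 3.14].

### API

Orientations are given as a rotation vector (axis times angle).
In Python, from cell import arm gives the robot as it stands.
- The arm moves only by the tool jog_arm, never from a script. Its argument "commands" is a list of rows, each an object with "translation": the shift along the tool's x, y, z in mm, a list of three; "turn": the turn, a rotation vector about the tool's x, y, z in rad, a list of three. A call has 1 to 12 rows; each row is the pose to reach, as a shift and turn from the pose commanded when the call began, along the tool's axes at that moment; what a row does not reach only later rows make up. A row lasts 1/12 s, in which the tool goes at most 41.7 mm and 7.16 degrees, less where a joint would pass 70% of its speed; a pose out of reach is approached as far as the arm can. A call with a gripper value outside its range is refused whole. "claw" is the closure, from -1 (fully open) to 1 (shut), so that 0 is half open, set as the call begins (left out, the last holds). The fingers move at their own pace and stop on an object; "grip_force" is the grip in N (left out, the last holds). Time passes only in rows, so rows that repeat a pose let the fingers close. It gives the time, the measured TCP pose, the force and the opening at its end, in the units of the state.
- arm.observe(): the state, without advancing time (a new reading comes with each control period).
- arm.get_image(name): name is "side" or "top" or "wrist"; returns the picture (480x640x3 uint8, blue, green, red); there is no depth.
- arm.camera_info(name): a dict with "vertical_fov" (degrees; the focal length in pixels is half the picture's height over the tangent of half this angle, whatever the lens; pixels are square), "cx", "cy" (the principal point, pixels), "eye" and "rotation" of the camera in the world. Camera axes: x right, y up, looking along -z (the intrinsics and any distortion apply to the point x, -y, -z); pixel columns grow to the right and rows downward; lengths in m; the calibration is good to about 2 mm. A picture is of the moment at which its call begins: read the wrist's pose just before it. camera_info takes no time and is no camera call; for the wrist camera it gives the pose at the moment of the call.
- arm.sign_off(): hands the job in, once; it reports no verdict.
Trained networks look in the newest picture that a camera, given by its name, has taken for a name from the list of things; names that differ only in an ending like _2 or _b are one class to them, and where a whole thing is asked for, a point or a joint stands for the part that bears it (a point fixed in the world has none). Each returns a list of dicts, best first, with "confidence" (0 to 1); they miss things now and then, are a little off and sometimes report something else, mostly with a low value. They report only what shows in the picture. A call takes as long as a camera call. They do not tell look-alikes from the thing itself.
- arm.trace(camera, query): "region" (480x640 bool, what is visible of it) and "box" ([left, top, width, height] in pixels, round what is visible of it).
- arm.landmark_of(camera, query): "at" ([column, row] in pixels: a listed point, or the origin of a listed thing).
The state is a dict: "clock": time; "joints": joint angles; "dq": joint speeds; "joint_efforts": joint torques, N m; "position": TCP position; "ee_rot": TCP orientation; "force": force on the tool from outside, world axes, zero at the start; "ft_torque": the same for the moment, N m; "width": opening from 0.0 (shut) to 1.0 (fully open).
Only numpy, scipy, OpenCV 4.12 (cv2) and the standard library are available. Lean on these libraries where they do the work, as an engineer would, in place of code of your own. Each camera call takes 0.05 s, during which the arm holds its last target. There are 200 camera calls.

## Working session

There is one attempt and no reset: what is moved stays moved. The work goes in short steps, Python scripts to look and compute and a tool call to move; the robot and the scene stay as the last step left them, time stands still between calls to the robot, and variables do not carry over. Pictures are saved under pics/ and viewed, about 8 in all and at most 12, crops included, and the job is handed in when it is done.

Besides the shell and the picture viewer there is one more tool, called after "Call:" as name([rows], argument=value, ...), one row to a line, values as JSON. jog_arm: Moves the arm, as the interface text tells. Its arguments: {"type":"object","properties":{"commands":{"type":"array","items":{"type":"object","properties":{"translation":{"type":"array","items":{"type":"number"}},"turn":{"type":"array","items":{"type":"number"}}}}},"claw":{"type":"number"},"grip_force":{"type":"number"}},"required":["commands"]}

```bash
mkdir -p pics
cat > h.py <<'E'
from cell import arm
import numpy as np, cv2
from scipy.spatial.transform import Rotation as R
def K(n):
    c=arm.camera_info(n); f=240/np.tan(np.radians(c["vertical_fov"])/2); return c,f
def ray(n,uv):
    c,f=K(n); d=np.array([(uv[0]-c["cx"])/f,-(uv[1]-c["cy"])/f,-1.]); 
    Rm=np.array(c["rotation"]); Rm=Rm if Rm.shape==(3,3) else R.from_rotvec(Rm).as_matrix()
    return np.array(c["eye"]),Rm@d
def atz(n,uv,z):
    e,d=ray(n,uv); return e+d*(z-e[2])/d[2]
def proj(n,p):
    c,f=K(n); Rm=np.array(c["rotation"]); q=Rm.T@(np.array(p)-c["eye"]); return c["cx"]+f*q[0]/-q[2], c["cy"]+f*q[1]/q[2]
E
python3 - <<'E'
from h import *
s=arm.observe(); print({k:np.round(v,3) for k,v in s.items()})
for n in("top","side"):
    print(n,arm.camera_info(n))
    cv2.imwrite(f"pics/{n}0.png",arm.get_image(n))
    for q in("cap","cap_top","bottle","holder"):
        for d in arm.landmark_of(n,q)[:4]: print(q,np.round(d["at"],1),round(d["confidence"],2))
E
```

```text
{'clock': np.float64(0.0), 'joints': array([ 1.049,  0.435,  0.025,  1.574, -0.012,  1.134, -0.075]), 'dq': array([-0.   , -0.001, -0.001, -0.002,  0.001,  0.001,  0.001]), 'joint_efforts': array([ 0.0000e+00, -6.6786e+01,  9.8500e-01, -3.1447e+01, -6.1000e-02,
        4.3000e-02,  0.0000e+00]), 'position': array([ 0.254, -0.571,  0.226]), 'ee_rot': array([-2.634e+00,  1.711e+00,  2.000e-03]), 'force': array([ 1.138,  0.241, -0.453]), 'ft_torque': array([-0.026, -0.058,  0.023]), 'width': np.float64(1.005)}
top {'vertical_fov': 52.53358447172696, 'cx': 314.4288007269542, 'cy': 232.50031469084794, 'eye': array([0.33776265, 0.06336051, 1.16126102]), 'rotation': array([ 0.16969872, -0.16360354, -1.53638918])}
cap [459.4 270.8] 0.98
cap [418.1 271.5] 0.77
cap_top [415.3 272.6] 0.76
cap_top [464.6 269.4] 0.57
bottle [413.6 350.3] 0.58
holder [402.6 283.6] 0.74
side {'vertical_fov': 44.09781173622821, 'cx': 331.67492191634085, 'cy': 248.3267286880206, 'eye': array([0.36217506, 1.0351871 , 0.92659627]), 'rotation': array([ 0.10277143, -1.22731074, -2.68212615])}
cap [377.3 177.7] 0.79
cap [373.  189.8] 0.48
cap [428.5 185.3] 0.21
cap_top [376.3 167.4] 0.68
cap_top [373.7 177.9] 0.43
bottle [438.8 226. ] 0.83
bottle [376.4 219.9] 0.58
bottle [337.6 283.9] 0.23
holder [379.7 221.4] 0.89
holder [258.1 211.9] 0.17
```

View pics/top0.png

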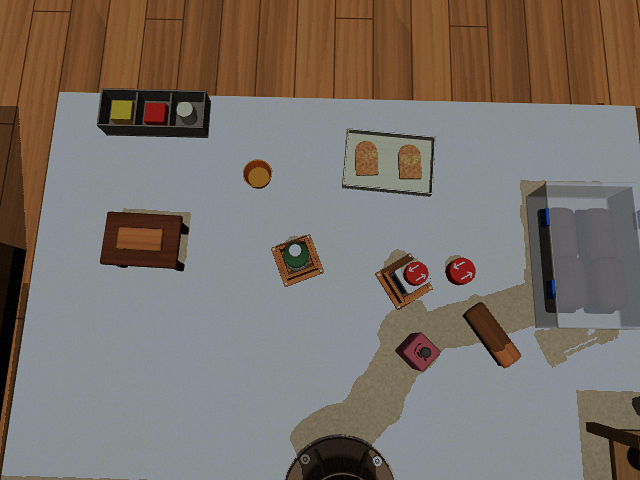

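View pics/side0.png

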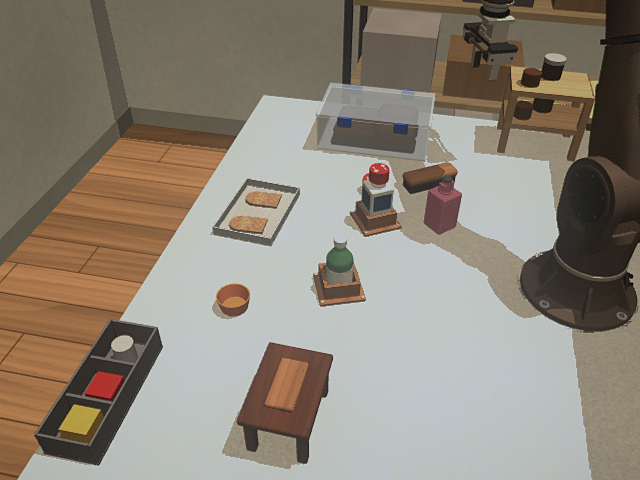

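```bash
cat >> h.py <<'E'
def proj(n,p):
    c,f=K(n); q=R.from_rotvec(c["rotation"]).as_matrix().T@(np.array(p)-c["eye"]); return np.array([c["cx"]+f*q[0]/-q[2], c["cy"]-f*q[1]/-q[2]])
def tri(a,b):
    (e1,d1),(e2,d2)=a,b
    t=np.linalg.lstsq(np.c_[d1,-d2],e2-e1,rcond=None)[0]; p,q=e1+d1*t[0],e2+d2*t[1]; return (p+q)/2,np.linalg.norm(p-q)
E
python3 - <<'E'
from h import *
print(tri(ray("top",(416,273)),ray("side",(376.3,167.4))), atz("top",(416,273),.158))
t=cv2.imread("pics/top0.png");s=cv2.imread("pics/side0.png")
a=cv2.resize(t[235:320,365:485],None,fx=6,fy=6,interpolation=cv2.INTER_CUBIC)
cv2.imwrite("pics/crop1.png",a)
for n in("top",):
    for q in("cap","holder","bottle"):
        for d in arm.trace(n,q)[:3]:
            print(q,d["box"],d["confidence"], cv2.minAreaRect(np.argwhere(d["region"])[:,::-1].astype(np.float32)))
E
```

```text
(array([ 0.4791725 , -0.14241632,  0.15872933]), np.float64(0.008938004067296468)) [ 0.47476224 -0.14251721  0.158     ]
cap [406.0, 259.2, 23.6, 27.6] 0.72 ((415.5, 273.5), (23.0, 25.0), 90.0)
cap [442.6, 254.7, 32.0, 29.9] 0.57 ((460.0, 270.5), (27.0, 30.0), 90.0)
holder [376.5, 255.8, 55.0, 54.8] 0.61 ((403.6067199707031, 280.87078857421875), (43.8839111328125, 41.65792465209961), 57.9946174621582)
bottle [397.4, 332.2, 42.6, 37.1] 0.98 ((417.2500305175781, 350.75), (36.769554138183594, 33.23401641845703), 45.0)
bottle [389.9, 259.4, 39.3, 37.1] 0.76 ((408.6323547363281, 277.2205505371094), (28.125764846801758, 33.09922790527344), 59.03623962402344)
```

View pics/crop1.png

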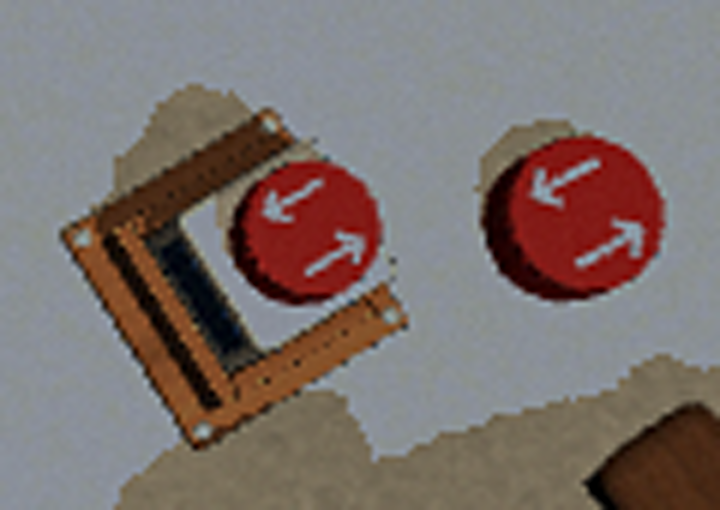

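Two red caps: (416,273), which sits on the white bottle and is the smaller, is the one meant. The one at (461,271) lies loose and is larger. The pink bottle at (417,351) is the decoy.

Run:
```python
from h import *
c=[(70,230),(200,445),(405,318),(270,115)]
P=np.array([atz("top",(u/6+365,v/6+235),.008) for u,v in c]); print(P.round(3),P.mean(0).round(3))
for i in range(4):
    d=P[(i+1)%4]-P[i]; print(np.degrees(np.arctan2(d[1],d[0])).round(1),np.linalg.norm(d).round(3))
s=arm.observe(); M=R.from_rotvec(s["ee_rot"]).as_matrix(); print(M.round(3))
c=arm.camera_info("wrist"); print(c); Mc=R.from_rotvec(c["rotation"]).as_matrix(); print("cam in tool",M.T@(c["eye"]-s["position"]),(M.T@Mc).round(3))
print(proj("top",(0.478,-0.142,.158)),proj("side",(0.478,-0.142,.158)))
```

```text
[[ 0.492 -0.08   0.008]
 [ 0.409 -0.131  0.008]
 [ 0.461 -0.212  0.008]
 [ 0.54  -0.16   0.008]] [ 0.475 -0.145  0.008]
-148.5 0.097
-57.4 0.096
33.2 0.095
121.2 0.094
[[ 0.407 -0.914  0.   ]
 [-0.914 -0.407 -0.   ]
 [ 0.     0.    -1.   ]]
{'vertical_fov': 58.25607535339159, 'cx': 315.71612076121664, 'cy': 244.27950051719571, 'eye': array([ 0.32977607, -0.53666162,  0.38381087]), 'rotation': array([-0.27572195,  0.17925625, -1.14210612])}
cam in tool [-0.00059842 -0.08304882 -0.15704357] [[ 1.    -0.     0.   ]
 [-0.    -0.952 -0.306]
 [ 0.     0.306 -0.952]]
[415.72544472 271.44065197] [378.60074653 168.24759524]
```

Call:
jog_arm([
  {"translation": [-10, -12, -40], "turn": [0, 0, 0]},
  {"translation": [-299, -375, -75], "turn": [0, 0, -0.14]},
  {"translation": [-299, -375, -75], "turn": [0, 0, -0.14]},
  {"translation": [-299, -375, -75], "turn": [0, 0, -0.14]},
  {"translation": [-299, -375, -75], "turn": [0, 0, -0.14]},
  {"translation": [-299, -375, -75], "turn": [0, 0, -0.14]},
  {"translation": [-299, -375, -75], "turn": [0, 0, -0.14]},
  {"translation": [-299, -375, -75], "turn": [0, 0, -0.14]},
  {"translation": [-299, -375, -75], "turn": [0, 0, -0.14]},
  {"translation": [-299, -375, -75], "turn": [0, 0, -0.14]},
  {"translation": [-299, -375, -75], "turn": [0, 0, -0.14]},
  {"translation": [-299, -375, -75], "turn": [0, 0, -0.14]},
], claw=-1)

```text
clock: 1.65
position: [0.4722, -0.1501, 0.3017]
ee_rot: [2.748, -1.523, 0.001]
force: [0.1, 0.2, -0.4]
width: 0.994
```

Call:
jog_arm([
  {"translation": [0, 0, 0], "turn": [0, 0, 0]},
  {"translation": [0, 0, 0], "turn": [0, 0, 0]},
  {"translation": [0, 0, 0], "turn": [0, 0, 0]},
])

```text
clock: 1.9
position: [0.4716, -0.1524, 0.3011]
ee_rot: [2.748, -1.522, 0.0]
force: [-0.6, -0.6, 0.0]
width: 0.996
```

Run:
```python
from h import *
s=arm.observe(); im=arm.get_image("wrist"); print({k:np.round(s[k],3) for k in("clock","joints","position","ee_rot","force")})
for q in("cap","cap_top","bottle","holder"):
    for d in arm.landmark_of("wrist",q)[:3]: print(q,np.round(d["at"],1),round(d["confidence"],2), atz("wrist",d["at"],dict(cap=.128,cap_top=.158).get(q,.008)).round(4))
for n,p in dict(top=(.475,-.145,.158),rim=(.475,-.145,.128)).items(): print(n,proj("wrist",p))
for d in arm.trace("wrist","cap")[:2]: print(d["box"],d["confidence"])
cv2.imwrite("pics/w1.png",im)
```

```text
{'clock': np.float64(1.9), 'joints': array([ 0.434,  0.185, -0.272,  1.746,  0.053,  1.218, -0.863]), 'position': array([ 0.472, -0.152,  0.301]), 'ee_rot': array([ 2.748, -1.522,  0.   ]), 'force': array([-0.55 , -0.582,  0.017])}
cap [423.6 225.6] 0.9 [ 0.5096 -0.2296  0.128 ]
cap [307.5 204.7] 0.72 [ 0.4753 -0.1425  0.128 ]
cap_top [307.  214.9] 0.95 [ 0.4748 -0.143   0.158 ]
cap_top [435.5 234.4] 0.6 [ 0.5117 -0.2299  0.158 ]
bottle [309.6 180.5] 0.94 [ 0.4746 -0.1429  0.008 ]
bottle [249.2 305.2] 0.88 [ 0.3154 -0.1593  0.008 ]
top [309.73629705 216.47169403]
rim [310.24673015 207.09119517]
[395.2, 197.0, 70.2, 65.5] 0.72
[276.8, 177.5, 63.9, 68.5] 0.65
```

View pics/w1.png

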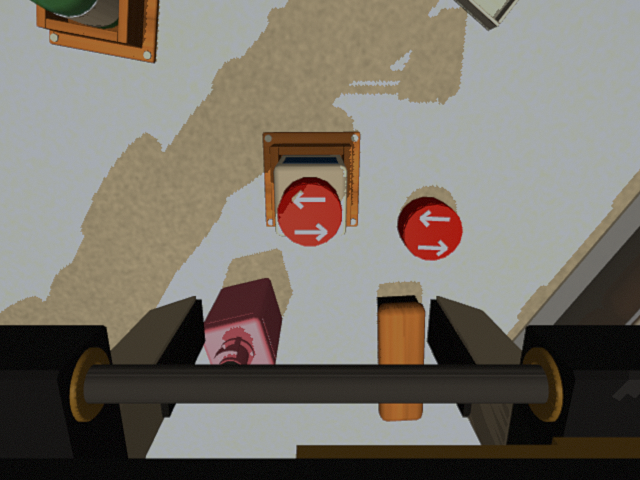

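The wrist view shows the cap on the white bottle at (310,213), with arrows parallel to the jaw axis, so flats face the jaws. The loose larger cap is at (431,230) and the pink bottle at (240,325). The top and wrist estimates agree on about (0.475, -0.143).

Call:
jog_arm([
  {"translation": [-6, -7, 20], "turn": [0, 0, 0]},
  {"translation": [-6, -7, 50], "turn": [0, 0, 0]},
  {"translation": [-6, -7, 80], "turn": [0, 0, 0]},
  {"translation": [-6, -7, 110], "turn": [0, 0, 0]},
  {"translation": [-6, -7, 115], "turn": [0, 0, 0]},
  {"translation": [-6, -7, 115], "turn": [0, 0, 0]},
  {"translation": [-6, -7, 115], "turn": [0, 0, 0]},
])

```text
clock: 2.78
position: [0.475, -0.1436, 0.1872]
ee_rot: [-2.747, 1.523, -0.001]
force: [-0.1, 0.2, 0.6]
width: 1.002
```

Run:
```python
from h import *
s=arm.observe(); im=arm.get_image("wrist"); print({k:np.round(s[k],4) for k in("clock","position","ee_rot","force")})
for q in("cap","cap_top","bottle"):
    for d in arm.landmark_of("wrist",q)[:3]: print(q,np.round(d["at"],1),round(d["confidence"],2), atz("wrist",d["at"],dict(cap=.128,cap_top=.158).get(q,.008)).round(4))
print(proj("wrist",(s["position"][0],s["position"][1],.158)))
cv2.imwrite("pics/w2.png",im)
```

```text
{'clock': np.float64(2.7833), 'position': array([ 0.475 , -0.1436,  0.1872]), 'ee_rot': array([-2.7472e+00,  1.5234e+00, -1.1000e-03]), 'force': array([-0.0819,  0.2064,  0.6259])}
cap [460.6 267. ] 0.75 [ 0.5173 -0.209   0.128 ]
cap [316.3 267.8] 0.71 [ 0.4757 -0.1433  0.128 ]
cap_top [478.6 282.3] 0.86 [ 0.5195 -0.2057  0.158 ]
cap_top [316.6 292.7] 0.59 [ 0.4747 -0.1439  0.158 ]
bottle [239.8 366.4] 0.75 [ 0.3199 -0.1596  0.008 ]
bottle [315.1 213.3] 0.74 [ 0.4762 -0.1421  0.008 ]
[316.60273279 291.88108944]
```

View pics/w2.png

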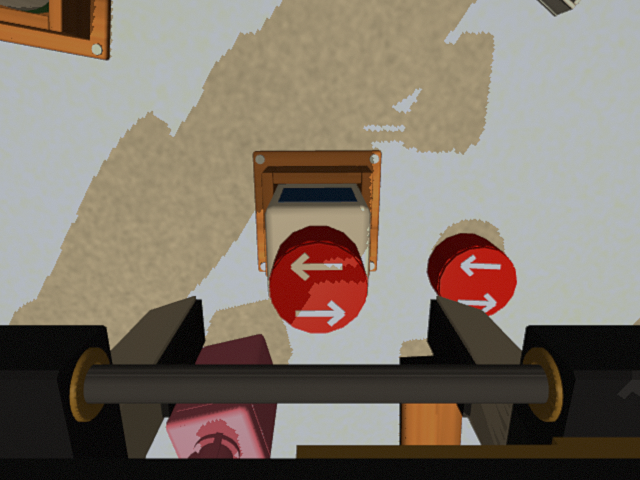

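The cap is centred under the TCP at (318,285), within 1 mm, and the flats are parallel to the pads. I'll descend and grip.

Call:
jog_arm([
  {"translation": [0, 0, 20], "turn": [0, 0, 0]},
  {"translation": [0, 0, 40], "turn": [0, 0, 0]},
  {"translation": [0, 0, 54], "turn": [0, 0, 0]},
  {"translation": [0, 0, 58], "turn": [0, 0, 0]},
  {"translation": [0, 0, 58], "turn": [0, 0, 0]},
  {"translation": [0, 0, 58], "turn": [0, 0, 0]},
])

```text
clock: 3.48
position: [0.4751, -0.1433, 0.1291]
ee_rot: [-2.748, 1.523, -0.002]
force: [0.0, 0.7, 0.0]
width: 0.998
```

Call:
jog_arm([
  {"translation": [0, 0, 0], "turn": [0, 0, 0]},
  {"translation": [0, 0, 0], "turn": [0, 0, 0]},
  {"translation": [0, 0, 0], "turn": [0, 0, 0]},
  {"translation": [0, 0, 0], "turn": [0, 0, 0]},
  {"translation": [0, 0, 0], "turn": [0, 0, 0]},
  {"translation": [0, 0, 0], "turn": [0, 0, 0]},
  {"translation": [0, 0, 0], "turn": [0, 0, 0]},
  {"translation": [0, 0, 0], "turn": [0, 0, 0]},
  {"translation": [0, 0, 0], "turn": [0, 0, 0]},
  {"translation": [0, 0, 0], "turn": [0, 0, 0]},
], claw=1, grip_force=40)

```text
clock: 4.32
position: [0.4746, -0.1434, 0.1282]
ee_rot: [2.748, -1.523, 0.0]
force: [0.4, -0.6, -0.0]
width: 0.506
```

Opening is 46.6 mm, so the cap is held on its flats. Now press.

Call:
jog_arm([
  {"translation": [0, 0, 2], "turn": [0, 0, 0]},
  {"translation": [0, 0, 4], "turn": [0, 0, 0]},
  {"translation": [0, 0, 6], "turn": [0, 0, 0]},
  {"translation": [0, 0, 7.5], "turn": [0, 0, 0]},
  {"translation": [0, 0, 8.5], "turn": [0, 0, 0]},
  {"translation": [0, 0, 8.5], "turn": [0, 0, 0]},
  {"translation": [0, 0, 8.5], "turn": [0, 0, 0]},
  {"translation": [0, 0, 8.5], "turn": [0, 0, 0]},
])

```text
clock: 4.98
position: [0.4749, -0.1437, 0.12]
ee_rot: [2.748, -1.523, 0.002]
force: [-1.0, -1.8, 7.3]
width: 0.506
```

Run:
```python
from h import *
s=arm.observe(); print({k:np.round(s[k],4) for k in("clock","joints","position","ee_rot","force","ft_torque")})
n="side"; im=arm.get_image(n); u,v=proj(n,(.475,-.143,.13)).astype(int)
cv2.imwrite("pics/s1.png",cv2.resize(im[v-60:v+60,u-70:u+70],None,fx=5,fy=5,interpolation=cv2.INTER_CUBIC))
```

```text
{'clock': np.float64(4.9833), 'joints': array([ 0.394 ,  0.3704, -0.2659,  1.9938,  0.1347,  0.7928, -0.9617]), 'position': array([ 0.4749, -0.1437,  0.12  ]), 'ee_rot': array([ 2.7475e+00, -1.5231e+00,  1.8000e-03]), 'force': array([-0.9914, -1.7537,  7.3379]), 'ft_torque': array([-0.4569,  0.1709, -0.008 ])}
```

View pics/s1.png

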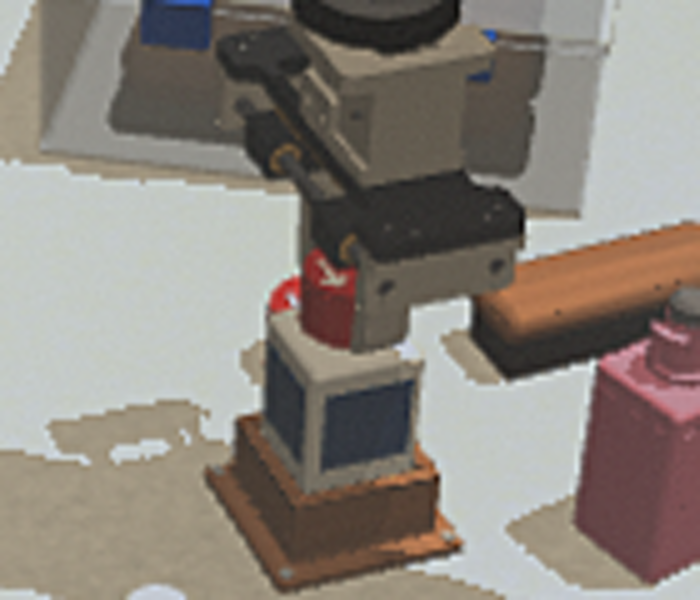

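Call:
jog_arm([
  {"translation": [0, 0, 0.8], "turn": [0, 0, 0]},
  {"translation": [0, 0, 0.8], "turn": [0, 0, -0.08]},
  {"translation": [0, 0, 0.8], "turn": [0, 0, -0.16]},
  {"translation": [0, 0, 0.8], "turn": [0, 0, -0.24]},
  {"translation": [0, 0, 0.8], "turn": [0, 0, -0.32]},
  {"translation": [0, 0, 0.8], "turn": [0, 0, -0.4]},
  {"translation": [0, 0, 0.8], "turn": [0, 0, -0.4]},
])

```text
clock: 5.62
position: [0.4752, -0.1432, 0.1194]
ee_rot: [-2.998, 0.939, -0.002]
force: [-0.7, -0.7, 8.1]
width: 0.512
```

Run:
```python
from h import *
s=arm.observe(); print({k:np.round(s[k],4) for k in("clock","joints","position","ee_rot","force","ft_torque","width")})
```

```text
{'clock': np.float64(5.6167), 'joints': array([ 0.4685,  0.3828, -0.3631,  1.9883,  0.1858,  0.8004, -0.6071]), 'position': array([ 0.4752, -0.1432,  0.1194]), 'ee_rot': array([-2.9977e+00,  9.3860e-01, -2.4000e-03]), 'force': array([-0.7018, -0.743 ,  8.0899]), 'ft_torque': array([-0.023 , -0.0176,  0.0414]), 'width': np.float64(0.5124)}
```

The force is 8 N and the moment is small, so the cap turns freely past the lock play. Continue to 90°.

Call:
jog_arm([
  {"translation": [0, 0, 0], "turn": [0, 0, -0.1]},
  {"translation": [0, 0, 0], "turn": [0, 0, -0.2]},
  {"translation": [0, 0, 0], "turn": [0, 0, -0.3]},
  {"translation": [0, 0, 0], "turn": [0, 0, -0.4]},
  {"translation": [0, 0, 0], "turn": [0, 0, -0.5]},
  {"translation": [0, 0, 0], "turn": [0, 0, -0.6]},
  {"translation": [0, 0, 0], "turn": [0, 0, -0.6]},
])

```text
clock: 6.2
position: [0.4752, -0.1431, 0.1193]
ee_rot: [-3.142, 0.009, -0.002]
force: [-0.5, -0.1, 7.8]
width: 0.504
```

Call:
jog_arm([
  {"translation": [0, 0, 0], "turn": [0, 0, -0.1]},
  {"translation": [0, 0, 0], "turn": [0, 0, -0.2]},
  {"translation": [0, 0, 0], "turn": [0, 0, -0.3]},
  {"translation": [0, 0, 0], "turn": [0, 0, -0.4]},
  {"translation": [0, 0, 0], "turn": [0, 0, -0.5]},
  {"translation": [0, 0, 0], "turn": [0, 0, -0.57]},
  {"translation": [0, 0, 0], "turn": [0, 0, -0.57]},
  {"translation": [0, 0, 0], "turn": [0, 0, -0.57]},
])

```text
clock: 6.87
position: [0.4753, -0.1434, 0.1194]
ee_rot: [3.019, 0.865, 0.002]
force: [-0.3, 0.3, 8.0]
width: 0.509
```

Run:
```python
from h import *
s=arm.observe(); print({k:np.round(s[k],4) for k in("clock","joints","position","ee_rot","force","ft_torque","width")})
M=R.from_rotvec(s["ee_rot"]).as_matrix(); print(np.degrees(np.arctan2(M[1,0],M[0,0])))
n="top"; im=arm.get_image(n); u,v=proj(n,(.475,-.143,.13)).astype(int)
a=cv2.resize(im[v-50:v+50,u-60:u+60],None,fx=4,fy=4,interpolation=cv2.INTER_CUBIC)
w=arm.get_image("wrist")[200:480,120:520]
w=np.pad(w,((0,120),(0,0),(0,0)))
n="side"; im=arm.get_image(n); u,v=proj(n,(.475,-.143,.13)).astype(int)
b=cv2.resize(im[v-40:v+60,u-50:u+50],None,fx=4,fy=4,interpolation=cv2.INTER_CUBIC)
cv2.imwrite("pics/m2.png",np.hstack([w,b]))
```

```text
{'clock': np.float64(6.8667), 'joints': array([ 0.6805,  0.435 , -0.6463,  1.9715,  0.3467,  0.8437,  0.4035]), 'position': array([ 0.4753, -0.1434,  0.1194]), 'ee_rot': array([3.0194e+00, 8.6540e-01, 2.4000e-03]), 'force': array([-0.2917,  0.302 ,  7.9646]), 'ft_torque': array([-0.1635, -0.0999,  0.019 ]), 'width': np.float64(0.5092)}
31.987005499970014
```

View pics/m2.png

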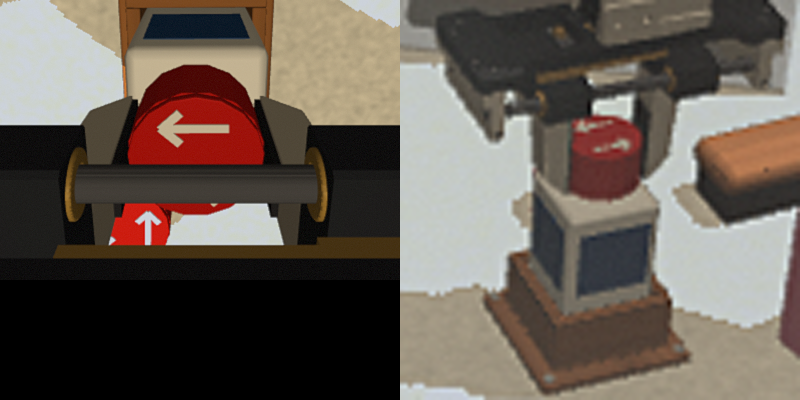

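The cap has turned with the gripper: the wrist view shows its arrow at (195,128) still along the jaws, and the bottle stands square. It has turned 90°. I'll lift gently first.

Call:
jog_arm([
  {"translation": [0, 0, -3], "turn": [0, 0, 0]},
  {"translation": [0, 0, -6], "turn": [0, 0, 0]},
  {"translation": [0, 0, -9], "turn": [0, 0, 0]},
  {"translation": [0, 0, -12], "turn": [0, 0, 0]},
  {"translation": [0, 0, -15], "turn": [0, 0, 0]},
  {"translation": [0, 0, -15], "turn": [0, 0, 0]},
])

```text
clock: 7.52
position: [0.4743, -0.1432, 0.134]
ee_rot: [-3.02, -0.865, 0.0]
force: [-0.1, -0.4, 0.9]
width: 0.508
```

No pull, so the cap is free. Lift on.

Call:
jog_arm([
  {"translation": [0, 0, -10], "turn": [0, 0, 0]},
  {"translation": [0, 0, -22], "turn": [0, 0, 0]},
  {"translation": [0, 0, -36], "turn": [0, 0, 0]},
  {"translation": [0, 0, -50], "turn": [0, 0, 0]},
  {"translation": [0, 0, -64], "turn": [0, 0, 0]},
  {"translation": [0, 0, -78], "turn": [0, 0, 0]},
  {"translation": [0, 0, -88], "turn": [0, 0, 0]},
  {"translation": [0, 0, -93], "turn": [0, 0, 0]},
  {"translation": [0, 0, -93], "turn": [0, 0, 0]},
  {"translation": [0, 0, -93], "turn": [0, 0, 0]},
  {"translation": [0, 0, -93], "turn": [0, 0, 0]},
  {"translation": [0, 0, -93], "turn": [0, 0, 0]},
])

```text
clock: 8.52
position: [0.474, -0.1432, 0.2261]
ee_rot: [-3.019, -0.865, 0.002]
force: [0.3, -1.0, -0.9]
width: 0.51
```

Run:
```python
from h import *
s=arm.observe(); print({k:np.round(s[k],4) for k in("clock","position","ee_rot","force","dq","width")})
im=arm.get_image("side"); cv2.imwrite("pics/s3.png",im[90:330,200:520].repeat(2,0).repeat(2,1))
for q in("cap","bottle"):
    for d in arm.landmark_of("side",q)[:3]: print(q,np.round(d["at"],1),round(d["confidence"],2))
print("expected rim",proj("side",(.475,-.143,.229)),"bottle",proj("side",(.475,-.143,.008)))
```

```text
{'clock': np.float64(8.5167), 'position': array([ 0.474 , -0.1432,  0.2261]), 'ee_rot': array([-3.0194e+00, -8.6500e-01,  1.8000e-03]), 'force': array([ 0.3403, -1.0111, -0.8894]), 'dq': array([-0.    ,  0.0019,  0.0001, -0.0036, -0.0001,  0.0013,  0.0012]), 'width': np.float64(0.5097)}
cap [381.  143.8] 0.58
cap [370.1 189.9] 0.51
bottle [374.3 219.7] 0.74
bottle [441.4 224.2] 0.63
expected rim [382.0858865  141.81976061] bottle [375.80098273 218.45965538]
```

View pics/s3.png

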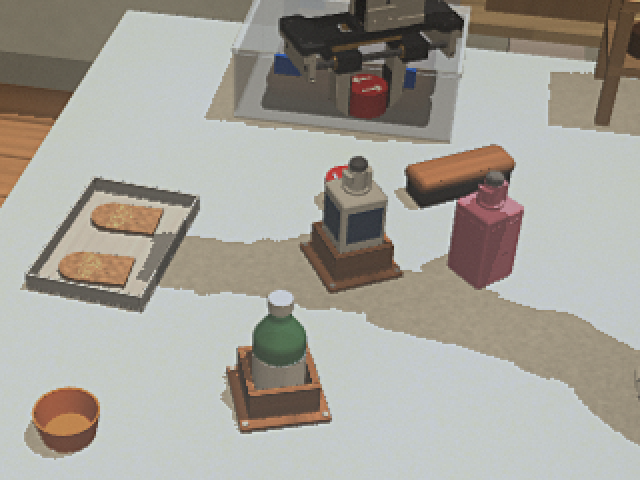

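The cap is off and gripped at crop (368,95), clear above the open neck with its grey plug at (357,165). The bottle stands in its holder and the bystanders are untouched.

```bash
python3 -c "
from cell import arm
print(arm.sign_off())"
```

```text
the job is handed in; nothing more can be done
None
```

The red cap is off the white bottle. The job is handed in with the gripper still holding the cap above the mouth; the hand-in gives no verdict.

- **Method:** I gripped the smaller red cap on its flats at 40 N and pressed it about 8–9 mm, with about 8 N measured at the wrist. I turned it 90° anticlockwise while pressed, then lifted it straight off with no noticeable pull.
- **Final pose:** By the TCP reading the rim is about 7–8 cm above the mouth. The tool is level, still, and within about 1 mm of straight above the bottle.
- **Grip and time:** The jaw opening is about 47 mm, which matches the cap. The clock stood at about 8.5 s of the 32 s allowed.
- **Last checks:** The side picture shows the bottle upright in its holder. The polish bottle, tin, tray and brush look untouched. The stool was outside that crop, and the arm never went near it.
- **Network check:** In the side view the networks placed the cap and the bottle within about 2 pixels of where they should be.
- **Disagreement:** The first top and side estimates of the cap missed each other by about 9 mm. The wrist camera settled this before the grasp, and no check failed after that.

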